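Fetch the spare boat tin from its bin

TASK

The row of boat-shaped tart tins on the baking sheet is one short. The spare is in one of the three closed clear bins: press down the rear (hinge-side) end of the flush pull in that bin's lid so its front end tips up, lift the lid by it and swing it right back, take the boat tin out, and set it down mouth up in the gap, in line with and parallel to the other tins. Do not open the other two bins, do not drop the tin, and do not disturb the tins of the row or the things lying about.

Things in the scene. Friction and masses are not known exactly. Their poses are not given: they have to be found in the camera images.
- boat_tin_mid (a point): centre (half-way up, 8 mm above its underside) of the spare boat-shaped tart tin, dark steel, open at the top: 92 mm long (own x), 44 mm wide over the rim in the middle 34 mm of its length (own y), pointed ends, 16 mm high (own z up), sides flaring out to the rim, 35 g. It starts on its bin's 3 mm floor, long axis within 0.2 rad of the bin's length, 2 to 16 mm nearer the robot than the bin's centre
- bin_boat: the clear plastic bin that holds the boat tin, one of three alike side by side on a low steel rack (any of the three places); fixed. 166 mm long (own x, pointing away from the robot to the hinge side), 126 mm wide (own y), 56 mm high, walls and floor 3 mm, so 120 mm wide inside; origin at the centre of its underside, which is 10 mm above the table
- lid_boat (a joint): clear lid of that bin, 164 x 124 x 4 mm, on the bin's walls: 0 shut, grows in rad as its front edge rises, leans past upright to a stop at 1.85; stiff hinge, stays at any angle; about 3 N at the pull lifts it (if the hand does not turn with it the pull folds flush again: once well up, push the lid back from its inner side). The pull's cup sticks out 19 mm from its underside
- lid_boat_hinge (a point): middle of that lid's hinge line, at the far end of the bin, level with the lid's underside; own y is the hinge axis, and when shut own -x points along the lid to its front edge 164 mm away and own z up (turns with the lid)
- pull_boat (a joint): flush steel pull in that lid, a plate 66 x 36 x 4 mm rocking in a cup 77 mm long, 42 mm wide, 23 mm deep: 0 flush with the lid's top; pressing its rear end (hinge side) with about 1 to 3 N tips its front end up, to a stop at 0.65 rad; stays where it is left (rubbing pivot); a lip is turned 4 mm down at its front end
- pull_boat_pivot (a point): middle of that pull's pivot line, 114 mm in front of the hinge, 2 mm below the lid's top; own y along the pivot, own -x to the front end of the pull (38 mm away), own +x to its rear end (28 mm away); turns with the pull
- pull_boat_press (a point): top face of that pull near its rear end, 21 mm behind the pivot: press here
- pull_boat_grip (a point): middle of that pull's plate near its front end, 31 mm in front of the pivot; once tipped fully up it stands 19 mm above its flush place, and its two side edges, 36 mm apart (along own y), can be pinched
- lid_round (a joint): lid, like lid_boat, of the bin with the round tin: 0 shut
- lid_square (a joint): lid, like lid_boat, of the bin with the square tin: 0 shut
- gap (a point): centre of the gap in the row on the baking sheet, on its floor (3 mm above the table). The sheet is fixed, 330 x 240 mm with a 20 mm rim; own x runs along the row, own y is the direction of the tins' long axes, z up. Tins of the row are 85 mm apart, so 41 mm lie free on each side of a tin in the gap
- row_tin0_mid (a point): centre of a boat tin of the row, same tin as the spare, 170 mm from the gap along the row (-x of the sheet); long axis across the row
- row_tin1_mid (a point): centre of the next boat tin of the row, 85 mm from the gap on its -x side
- row_tin2_mid (a point): centre of the boat tin 85 mm from the gap on its +x side
- spray_can: upright white spray can with a blue cap, 66 mm across, 210 mm tall, origin at its foot
- bench_scraper: steel bench scraper lying flat beyond the work, 150 x 75 mm blade with a white grip, origin beneath it
- pastry_brush: pastry brush lying flat beyond the work, origin beneath it

How it is judged (in metres and radians):
On the way, in this order (a step that is already met when the one before it is completed fails the run):
1. the pull in the lid of the boat tin's bin is tipped up (past 0.45 rad) with the lid still shut (value of joint pull_boat above 0.45 rad and value of joint lid_boat below 0.08 rad), for 0.1 s.
2. that lid is lifted open past 1.0 rad (value of joint lid_boat above 1 rad), for 0.1 s.
3. the boat tin is lifted clear of its bin (z of boat_tin_mid in the frame of bin_boat above 0.07 m), for 0.1 s.
At the end, for the whole second after the job is handed in: the spare tin stands flat, mouth up, released and at rest within 15 mm of the middle of the gap and 0.21 rad of the sheet's crosswise direction; the other two lids are shut, the row's tins within 12 mm of where they were (the opened lid may stay open) (horizontal distance between boat_tin_mid and gap below 0.015 m and z of boat_tin_mid in the frame of gap below 0.012 m and angle between boat_tin_mid's own z axis and vertical below 0.1 rad and angle between the x axis of boat_tin_mid and the y axis of gap, either way round below 0.21 rad and contact force between the fingers and boat_tin below 0.05 N and linear speed of boat_tin below 0.02 m/s and value of joint each of lid_round, lid_square below 0.08 rad and distance of each of row_tin0_mid, row_tin1_mid, row_tin2_mid from where it was at the start of the episode below 0.012 m); the robot touches nothing.
It fails at once if the lid of another bin is raised (value of joint any of lid_round, lid_square above 0.15 rad).
It fails at once if the boat tin is dropped or thrown (faster than 0.7 m/s while no finger holds it) (linear speed of boat_tin above 0.7 m/s and contact force between the fingers and boat_tin below 0.1 N).
It fails at once if a bystander (can, scraper, brush) is moved more than 30 mm (distance of any of spray_can, bench_scraper, pastry_brush from where it was at the start of the episode above 0.03 m).
It fails at once if a tin of the row is knocked more than 30 mm (distance of any of row_tin0_mid, row_tin1_mid, row_tin2_mid from where it was at the start of the episode above 0.03 m).
It also fails if it takes over 72 s, if anything falls off the work surface, if the arm or the gripper's body presses on something with over 40 N, if the wrist force passes 120 N, or if a joint passes its speed limit or range.

ROBOT

A 6-joint arm with a two-finger parallel gripper is mounted at the origin on the work surface. World frame = base frame: x ahead of the robot, y to its left, z up, the work surface at z = 0. Lengths are in mm, angles in degrees, forces in N, time in s.
With the tool pointing down it reaches from about 225 to 725 mm from the base axis. Payload 3.1 kg.
Tool frame: the origin (TCP) lies midway between the tips of the shut fingers; the grasp point (between the pads) lies 19 mm behind it; z points along the fingers, y is the line along which they close (so a half turn about z gives the same grasp; the last joint's range is limited). The gripper opens to 85 mm and grips with 20 to 120 N. Pads are 22 mm wide; open, the fingers measure 114 mm over their backs; the gripper's body (76 mm by 85 mm) begins 54 mm behind the grasp point. The pads swing forward as they close: fully open they stand 13 mm farther back than shut.
Start: joints at [66.704, 2.75, 5.684, 92.934, 0, 82.678], TCP at [144.489, 504.718, 231.312] pointing down, gripper open.
Joint ranges: [-166.93, 166.93], [-56.73, 111.36], [-69.38, 81.34], [-121.58, 131.49], [-85.45, 84.26], [-180, 180]. Speed limits (degrees/s): [159.86, 159.86, 180, 180, 180, 180].

INTERFACE

Orientations are given as a 3x3 rotation matrix whose columns are the frame's x, y, z axes.
In Python, from cell import manip, imaging gives the robot as it stands. The module is installed in compiled form; this text tells all that it offers.
- The arm moves only by the shell command python3 -m inch 'ROWS' [FORCE]. ROWS is JSON, a list of rows, each a list of 7 numbers: the shift along the world's x, y, z in cm, then the turn, a rotation vector about the world's x, y, z in degrees, then the opening, from -1 (shut) to 1 (fully open). A call has 1 to 20 rows; each row shifts and turns the commanded pose from where the row before left it; what a row does not reach is not made up. A row lasts 1/10 s, in which the tool goes at most 50 mm and 8.59 degrees, less where a joint would pass 70% of its speed; a pose out of reach is approached as far as the arm can. A call with a gripper value outside its range is refused whole. The fingers move at their own pace and stop on an object; FORCE is the grip in N (left out, the last holds). Time passes only in rows, so rows that do not move let the fingers close. It gives the time, the measured TCP pose, the force, the opening and the grip force at its end, in the units of the state.
- manip.get_state(): the state, without advancing time (a new reading comes with each control period).
- imaging.read_camera(name): name is "scene" or "top" or "wrist"; returns the picture (420x560x3 uint8, blue, green, red); there is no depth.
- imaging.camera_info(name): a dict with "vertical_fov" (degrees; the focal length in pixels is half the picture's height over the tangent of half this angle, whatever the lens; pixels are square), "cx", "cy" (the principal point, pixels), "view" (4x4, takes a point from world to camera coordinates). Camera axes: x right, y down, z forward; pixel columns grow to the right and rows downward; lengths in mm; the calibration is good to about 2 mm. A picture is of the moment at which its call begins: read the wrist's pose just before it. camera_info takes no time and is no camera call; for the wrist camera it gives the pose at the moment of the call.
- manip.sign_off(): hands the job in; it is judged then, once.
The state is a dict: "time": time; "joints": joint angles; "qd": joint speeds; "tau": joint torques, N m; "ee_pos": TCP position; "eef_rot": TCP orientation; "ft_force": force on the tool from outside, world axes, zero at the start; "moment": the same for the moment, N m; "gripper_width": opening from 0.0 (shut) to 1.0 (fully open); "gripper_force": force on a finger pad.
Only numpy, scipy, OpenCV 4.12 (cv2) and the standard library are available. Lean on these libraries where they do the work, as an engineer would, in place of code of your own. Each camera call takes 0.05 s, during which the arm holds its last target. There are 200 camera calls.

## Working session

There is one attempt and no reset: what is moved stays moved. The work goes in short steps, Python scripts to look and compute and a shell command to move; the robot and the scene stay as the last step left them, time stands still between calls to the robot, and variables do not carry over. Pictures are saved under pics/ and viewed, at most 10 in all, crops included, and the job is handed in when it is done.

```bash
mkdir -p pics; cat > h.py <<'E'
import numpy as np, cv2
from cell import manip, imaging
def cam(n):
    i=imaging.camera_info(n); f=210/np.tan(np.radians(i["vertical_fov"]/2))
    return f,i["cx"],i["cy"],np.array(i["view"])
def ray(n,u,v,z,c=None):
    f,cx,cy,V=c or cam(n); R=V[:3,:3];o=-R.T@V[:3,3]
    d=R.T@np.array([(u-cx)/f,(v-cy)/f,1]); return o+d*(z-o[2])/d[2]
def proj(n,p,c=None):
    f,cx,cy,V=c or cam(n); q=V[:3,:3]@np.array(p)+V[:3,3]; return q[0]/q[2]*f+cx,q[1]/q[2]*f+cy
E
python3 - <<'E'
from h import *
for n in("top","scene"):
    im=imaging.read_camera(n); cv2.imwrite(f"pics/{n}0.png",im); cv2.imwrite(f"pics/{n}0b.png",cv2.resize(im,(800,600),interpolation=cv2.INTER_CUBIC))
    print(n,imaging.camera_info(n))
print(manip.get_state())
E
```

```text
top {'vertical_fov': 56.65538795912149, 'cx': 281.04945091840875, 'cy': 206.95376081196386, 'view': array([[-4.94309741e-03, -9.99777554e-01, -2.05038673e-02,
         6.86217229e+00],
       [-9.98314532e-01,  6.11944170e-03, -5.77117700e-02,
         5.50668816e+02],
       [ 5.78244045e-02,  2.01840338e-02, -9.98122709e-01,
         1.12045492e+03],
       [ 0.00000000e+00,  0.00000000e+00,  0.00000000e+00,
         1.00000000e+00]])}
scene {'vertical_fov': 57.489090498900616, 'cx': 287.8458080534935, 'cy': 211.5456450349445, 'view': array([[-8.26426422e-01,  5.63015535e-01, -5.73377315e-03,
         4.59619059e+02],
       [ 3.36626263e-01,  4.85905001e-01, -8.06584830e-01,
        -1.40763732e+02],
       [-4.51333720e-01, -6.68513154e-01, -5.91090548e-01,
         1.34381980e+03],
       [ 0.00000000e+00,  0.00000000e+00,  0.00000000e+00,
         1.00000000e+00]])}
{'time': 0.1, 'joints': array([6.67051701e+01, 2.79053749e+00, 5.59912287e+00, 9.29348973e+01,
       2.08776253e-03, 8.26759733e+01]), 'qd': array([-0.01211923,  0.01763595,  0.24237072, -0.04580621, -0.10388577,
       -0.00711989]), 'tau': array([ 2.30863196e-03, -3.39850867e+01,  3.20936394e+01,  1.58165989e-02,
       -1.54445092e-04,  9.70243065e-06]), 'ee_pos': array([144.24073243, 504.20445168, 230.20426221]), 'eef_rot': array([[-9.61401876e-01,  2.75146530e-01, -9.05287858e-04],
       [ 2.75147837e-01,  9.61399826e-01, -2.01043610e-03],
       [ 3.17179073e-04, -2.18192503e-03, -9.99997569e-01]]), 'ft_force': array([-1.31259122, -0.28240573, -0.99829608]), 'moment': array([-0.02980476,  0.00602714,  0.01309778]), 'gripper_force': 0.0, 'gripper_width': 0.997850928902085}
```

View pics/top0b.png

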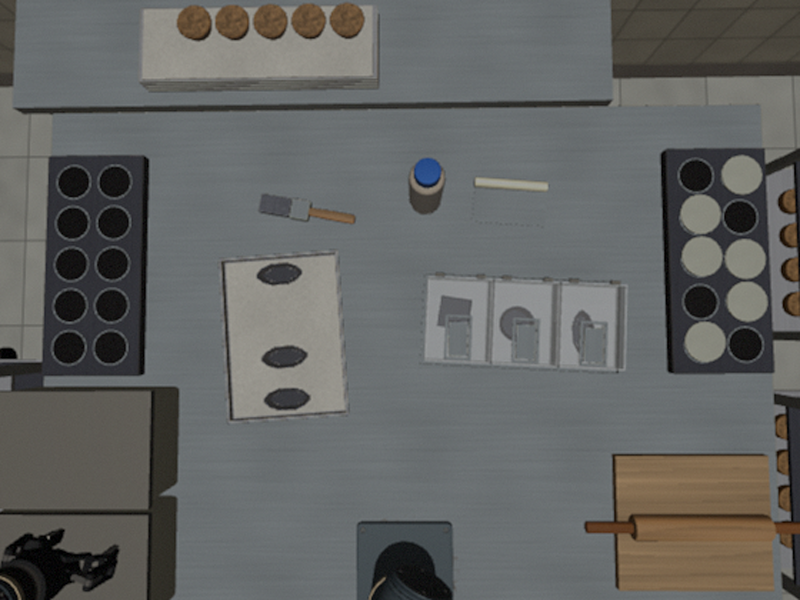

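View pics/scene0b.png

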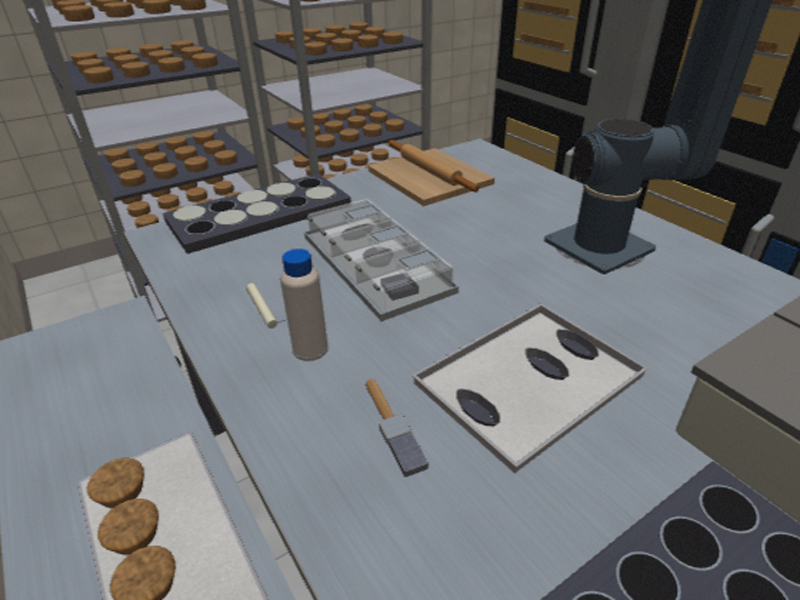

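The top view shows the boat tin in the right-hand bin (580,325 in the 800-wide picture, under the pull at 593,343). The row tins are at (279,273), (284,356) and (287,399), so the gap is near (281,314). I'll measure from these and look through the wrist camera.

```bash
python3 - <<'E'
from h import *
im=cv2.imread("pics/top0.png")
g=im.max(2).astype(int)
m=np.zeros(g.shape,np.uint8); m[182:290,162:238]=(g[182:290,162:238]<95)
n,l,s,c=cv2.connectedComponentsWithStats(m)
for i in range(1,n):
    if s[i,4]>60:
        pts=np.argwhere(l==i)[:,::-1]; r=cv2.minAreaRect(pts.astype(np.float32))
        w=np.array([ray("top",*p,12)[:2] for p in pts]); mu=w.mean(0); e,v=np.linalg.eigh(np.cov((w-mu).T))
        print(s[i],mu.round(1),v[:,1].round(3),r)
for p in[(425,362),(430,274),(627,284),(623,372),(558,282),(553,370)]: print(p,ray("top",p[0]*.7,p[1]*.7,68).round(1))
print("pull quads",[ray("top",u*.7,v*.7,70).round(1) for u,v in[(582,320),(606,323),(604,366),(579,363)]])
cv2.imwrite("pics/crop1.png",cv2.resize(im[185:268,380:450],(700,590),fx=0,fy=0,interpolation=cv2.INTER_CUBIC) if 0 else cv2.resize(im[188:266,370:450],None,fx=7,fy=7,interpolation=cv2.INTER_CUBIC))
w=imaging.read_camera("wrist"); cv2.imwrite("pics/w0.png",w)
c=cam("wrist"); print(c); 
E
```

```text
[180 184  31  16 362] [598.5 257.3] [-0.089  0.996] ((194.981689453125, 191.3353729248047), (14.576961517333984, 30.36867332458496), 83.6598129272461)
[183 242  32  16 370] [428.  245.3] [-0.102  0.995] ((198.49232482910156, 249.43849182128906), (14.63609790802002, 31.380788803100586), 82.87498474121094)
[185 272  32  15 377] [342.5 239.4] [-0.065  0.998] ((200.5, 279.0), (14.0, 31.0), 90.0)
(425, 362) [418.9 -42.   68. ]
(430, 274) [589.6 -53.1  68. ]
(627, 284) [ 567.6 -433.7   68. ]
(623, 372) [ 398.4 -421.3   68. ]
(558, 282) [ 572.3 -301.    68. ]
(553, 370) [ 402.7 -287.9   68. ]
pull quads [array([ 498.4, -345. ,   70. ]), array([ 492.4, -390.7,   70. ]), array([ 410.1, -384.8,   70. ]), array([ 416. , -337.3,   70. ])]
(np.float64(296.78253708192597), 284.2075440994141, 209.4441667364583, array([[ 2.75632791e-01,  9.61256489e-01, -3.53931355e-03,
        -5.22567779e+02],
       [ 9.20736806e-01, -2.62952687e-01,  2.88270045e-01,
        -3.75034365e+01],
       [ 2.76170779e-01, -8.27154531e-02, -9.57542612e-01,
         3.79382488e+02],
       [ 0.00000000e+00,  0.00000000e+00,  0.00000000e+00,
         1.00000000e+00]]))
```

View pics/w0.png

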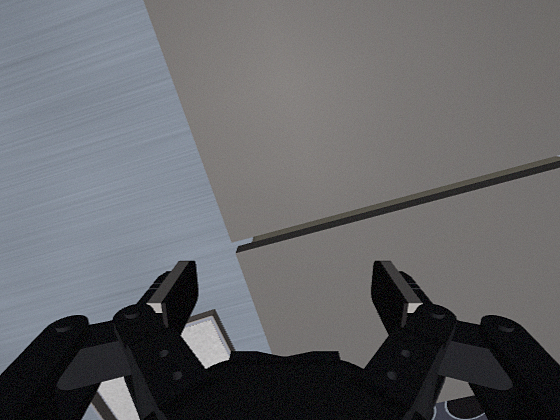

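```bash
python3 -m inch '[[1.7,-4.3,0.1,0,0,0.6,1],[1.7,-4.3,0.1,0,0,0.6,1],[1.7,-4.3,0.1,0,0,0.6,1],[1.7,-4.3,0.1,0,0,0.6,1],[1.7,-4.3,0.1,0,0,0.6,1],[1.7,-4.3,0.1,0,0,0.6,1],[1.7,-4.3,0.1,0,0,0.6,1],[1.7,-4.3,0.1,0,0,0.6,1],[1.7,-4.3,0.1,0,0,0.6,1],[1.7,-4.3,0.1,0,0,0.6,1],[1.7,-4.3,0.1,0,0,0.6,1],[1.7,-4.3,0.1,0,0,0.6,1],[1.7,-4.3,0.1,0,0,0.6,1],[1.7,-4.3,0.1,0,0,0.6,1],[1.7,-4.3,0.1,0,0,0.6,1],[1.7,-4.3,0.1,0,0,0.6,1],[1.7,-4.3,0.1,0,0,0.6,1],[1.7,-4.3,0.1,0,0,0.6,1],[1.7,-4.3,0.1,0,0,0.6,1],[1.7,-4.3,0.1,0,0,0.6,1]]'
python3 -m inch '[[0,0,0,0,0,0,1],[0,0,0,0,0,0,1],[0,0,0,0,0,0,1]]'
python3 - <<'E'
from h import *
import pickle
pickle.dump(cam("wrist"),open("w1.pkl","wb"))
w=imaging.read_camera("wrist"); cv2.imwrite("pics/w1.png",w); cv2.imwrite("pics/w1b.png",cv2.resize(w,(800,600),interpolation=cv2.INTER_CUBIC))
E
```

```text
time: 2.15
ee_pos: [484.8, -357.1, 250.7]
eef_rot: [[-0.998, 0.069, -0.0], [0.069, 0.998, 0.001], [0.0, 0.001, -1.0]]
ft_force: [-0.3, 0.3, 0.2]
gripper_width: 1.0
gripper_force: 0.0
time: 2.45
ee_pos: [484.2, -354.5, 251.5]
eef_rot: [[-0.998, 0.069, -0.0], [0.069, 0.998, 0.001], [0.0, 0.001, -1.0]]
ft_force: [-0.4, 0.9, -0.3]
gripper_width: 0.998
gripper_force: 0.0
```

View pics/w1b.png

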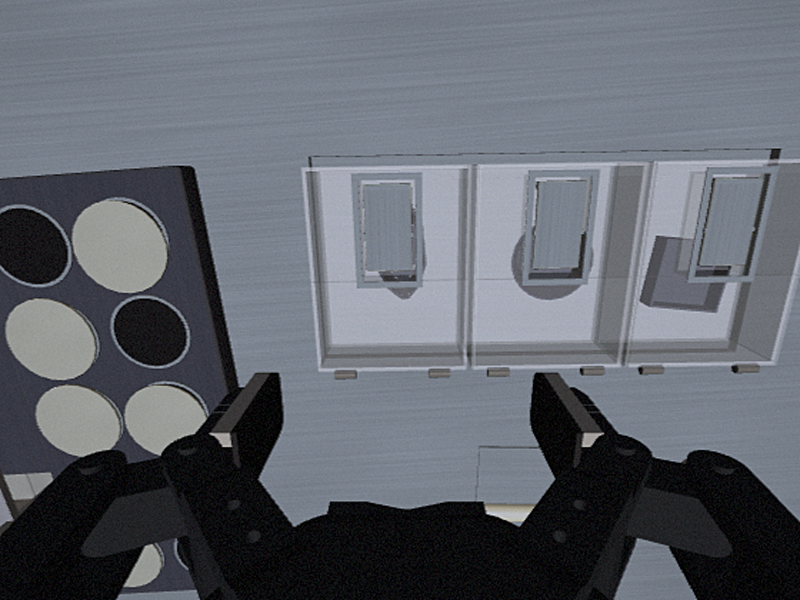

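The boat bin is the leftmost one. Its corners are near (303,168), (470,164), (466,368) and (320,370), and its pull frame runs (352,173) to (421,287).

```bash
python3 - <<'E'
from h import *
import pickle
c=pickle.load(open("w1.pkl","rb")); k=.7
R=lambda u,v,z:ray("",u*k,v*k,z,c).round(1)[:2]
print("bin",[R(u,v,68) for u,v in[(303,168),(470,164),(466,368),(320,370)]])
print("frame",[R(u,v,70) for u,v in[(352,173),(420,174),(421,288),(358,286)]])
print("plate",[R(u,v,70) for u,v in[(361,180),(412,179),(414,270),(366,270)]])
print("knuck",[R(u,v,68) for u,v in[(345,374),(439,373),(497,372),(592,371),(652,370),(746,369)]])
im=cv2.imread("pics/w1.png")[108:275,205:335]
cv2.imwrite("pics/crop2.png",cv2.resize(im,None,fx=3.5,fy=3.5,interpolation=cv2.INTER_CUBIC))
E
```

```text
bin [array([ 403.1, -425.9]), array([ 408.8, -303.6]), array([ 572.3, -311.3]), array([ 565.7, -434.2])]
frame [array([ 409.1, -390.1]), array([ 413.2, -340.6]), array([ 499.5, -345. ]), array([ 494.4, -394.5])]
plate [array([ 414.4, -384.1]), array([ 416.3, -346.7]), array([ 484.6, -349.6]), array([ 482. , -386.9])]
knuck [array([ 570.8, -413.6]), array([ 575.4, -334.2]), array([ 577.8, -285.3]), array([ 582.4, -205.3]), array([ 585. , -154.9]), array([589.5, -76.1])]
```

View pics/crop2.png

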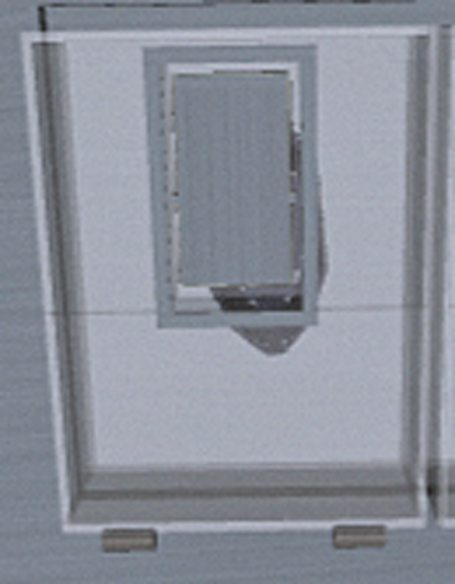

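```bash
python3 -m inch '[[-0.25,-0.3,-3.5,0,0,0.5,-1],[-0.25,-0.3,-3.5,0,0,0.5,-1],[-0.25,-0.35,-3.5,0,0,0,-1],[-0.25,-0.4,-3,0,0,0,-1],[0,0,-2.0,0,0,0,-1],[0,0,0,0,0,0,-1],[0,0,0,0,0,0,-1],[0,0,0,0,0,0,-1]]'
python3 - <<'E'
from h import *
import pickle
pickle.dump(cam("wrist"),open("w2.pkl","wb"))
w=imaging.read_camera("wrist"); cv2.imwrite("pics/w2.png",w); print(manip.get_state()["ee_pos"])
E
```

```text
time: 3.3
ee_pos: [475.7, -369.2, 99.2]
eef_rot: [[-0.999, 0.051, 0.003], [0.051, 0.999, -0.003], [-0.003, -0.003, -1.0]]
ft_force: [-0.1, 0.1, 0.4]
gripper_width: -0.003
gripper_force: 0.0
[ 475.75992813 -369.46546808   99.25295777]
```

View pics/w2.png

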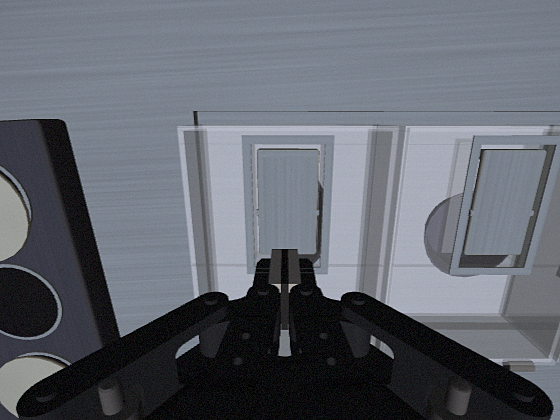

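The closed fingers, at (285,250–300), are over the rear part of the pull, whose plate spans columns 258–320 and rows 149–255. They are about 2 mm off in y. I'll press now.

```bash
python3 -m inch '[[-0.2,0.2,-1.5,0,0,0,-1],[0,0,-0.9,0,0,0,-1],[0,0,-0.3,0,0,0,-1],[0,0,-0.2,0,0,0,-1],[0,0,-0.2,0,0,0,-1],[0,0,0,0,0,0,-1]]'
python3 -m inch '[[0,0,-0.2,0,0,0,-1],[0,0,-0.2,0,0,0,-1],[0,0,0,0,0,0,-1]]'
```

```text
time: 3.95
ee_pos: [472.9, -367.0, 65.9]
eef_rot: [[-0.999, 0.052, 0.001], [0.052, 0.999, -0.0], [-0.001, -0.0, -1.0]]
ft_force: [-0.2, -0.3, 2.2]
gripper_width: -0.002
gripper_force: 1.0
time: 4.25
ee_pos: [473.8, -367.7, 63.0]
eef_rot: [[-0.999, 0.052, 0.003], [0.052, 0.999, -0.002], [-0.003, -0.002, -1.0]]
ft_force: [-0.3, 0.1, 5.0]
gripper_width: -0.001
gripper_force: 2.5
```

```bash
python3 -m inch '[[0,0,-0.2,0,0,0,-1],[0,0,-0.1,0,0,0,-1],[0,0,0,0,0,0,-1]]'
```

```text
time: 4.55
ee_pos: [475.0, -368.3, 61.9]
eef_rot: [[-0.999, 0.052, 0.006], [0.052, 0.999, -0.004], [-0.006, -0.004, -1.0]]
ft_force: [1.3, 2.1, 11.1]
gripper_width: -0.003
gripper_force: 4.5
```

```bash
python3 -m inch '[[0,0,2.5,0,0,0,-1],[0.3,0,4.5,0,0,0,0.2],[0,0,3.0,0,0,0,0.2],[0,0,0,0,0,0,0.2],[0,0,0,0,0,0,0.2]]'
python3 - <<'E'
from h import *
import pickle
c=cam("wrist");pickle.dump(c,open("w3.pkl","wb"))
w=imaging.read_camera("wrist"); cv2.imwrite("pics/w3.png",w); s=manip.get_state();print(s["ee_pos"],s["joints"])
u=[proj("",p,c) for p in[(455,-367,68),(424,-365.5,69),(424,-365.5,88),(455-38*.8,-365.4,68+23)]];print(np.round(u))
cv2.imwrite("pics/w3c.png",cv2.resize(w[60:330,150:420],None,fx=2.2,fy=2.2,interpolation=cv2.INTER_CUBIC))
E
```

```text
time: 5.05
ee_pos: [476.0, -367.5, 159.0]
eef_rot: [[-0.999, 0.052, 0.001], [0.052, 0.999, -0.002], [-0.001, -0.002, -1.0]]
ft_force: [-1.1, 0.2, -0.3]
gripper_width: 0.6
gripper_force: 0.0
[ 475.22477528 -366.74847188  157.32770347] [-4.40501274e+01  1.38241903e+01  9.57198631e+00  8.58032294e+01
 -1.38034728e-02 -4.10701457e+01]
[[285. 188.]
 [285. 149.]
 [285. 152.]
 [285. 153.]]
```

View pics/w3c.png

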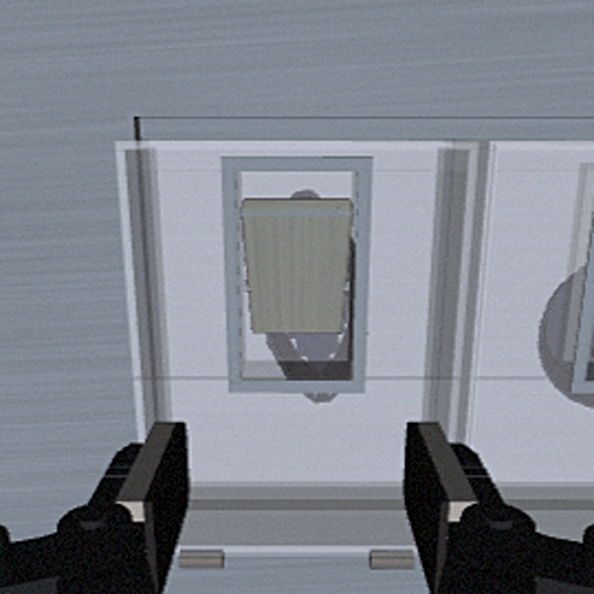

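The pull is tipped up: its front edge is at crop (241–352,199), which matches the predicted tipped position. Next I approach with a −25° pre-tilt so the hand can turn with the lid.

```bash
python3 -m inch '[[-1.3,0,-1.0,-0.45,-8.3,0,0.2],[-1.3,0,-2,-0.45,-8.3,0,0.2],[-1.2,0,-2.5,-0.45,-8.3,0,0.2],[0,0,0,0,0,0,0.2],[0,0,0,0,0,0,0.2]]'
```

```text
time: 5.6
ee_pos: [431.4, -361.5, 92.6]
eef_rot: [[-0.909, 0.056, 0.412], [0.056, 0.998, -0.013], [-0.412, 0.011, -0.911]]
ft_force: [-0.1, -0.6, 1.6]
gripper_width: 0.6
gripper_force: 0.0
```

```bash
python3 -m inch '[[0,0,0,0,0,0,0.2],[0,0,0,0,0,0,0.2]]'
python3 - <<'E'
from h import *
c=cam("wrist")
w=imaging.read_camera("wrist"); cv2.imwrite("pics/w4.png",w); s=manip.get_state();print(s["ee_pos"],s["joints"])
h=cv2.cvtColor(w,cv2.COLOR_BGR2HSV)
R=c[3][:3,:3]; print("cam pos",-R.T@c[3][:3,3], "TCP px",proj("",s["ee_pos"],c))
print("pred front corners",[np.round(proj("",p,c)) for p in[(424.5,-383.4,91),(424.5,-347.4,91)]])
E
```

```text
time: 5.8
ee_pos: [438.5, -367.5, 104.6]
eef_rot: [[-0.905, 0.051, 0.422], [0.046, 0.999, -0.024], [-0.422, -0.002, -0.906]]
ft_force: [0.6, -0.3, 0.1]
gripper_width: 0.6
gripper_force: 0.0
[ 438.87442252 -367.76521415  105.25272043] [-57.81058735  -8.14215971 -23.0501684   59.93576548  20.14722093
 -52.21868284]
cam pos [ 311.84640407 -361.6504212   202.01416275] TCP px (np.float64(285.76307728214914), np.float64(267.1235763645226))
pred front corners [array([255., 230.]), array([323., 227.])]
```

View pics/w4.png

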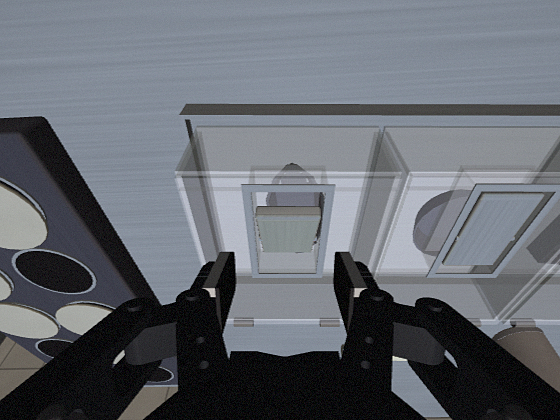

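```bash
python3 - <<'E'
from h import *
import pickle
a=pickle.load(open("w3.pkl","rb")); c=cam("wrist"); w=imaging.read_camera("wrist"); g=cv2.cvtColor(w,cv2.COLOR_BGR2GRAY)
print(g[195:225,280:296].mean(1).round()); print(manip.get_state()["ee_pos"])
for z in (70,75,80,85,90,95): print(z,ray("",284.8,150.5,z,a).round(1)[:2],ray("",288.5,206,z,c).round(1)[:2])
for p in [(246,184),(335,185),(326,277),(251,277)]: print("frame",ray("",*p,70,c).round(1)[:2])
E
```

```text
[115. 116. 117. 117. 118. 117. 117. 118. 120.  96.  75. 118. 114. 116.
 117. 120. 121. 119. 116. 140. 135. 141. 140. 143. 141. 139. 140. 140.
 140. 140.]
[ 439.06283296 -367.86079913  105.4905    ]
70 [ 425.  -365.8] [ 427.9 -366. ]
75 [ 424.5 -365.8] [ 423.5 -365.8]
80 [ 424.  -365.8] [ 419.1 -365.7]
85 [ 423.5 -365.7] [ 414.8 -365.5]
90 [ 423.  -365.7] [ 410.4 -365.4]
95 [ 422.5 -365.7] [ 406.1 -365.2]
frame [ 410.5 -388.9]
frame [ 413.6 -339.4]
frame [ 499.9 -340.8]
frame [ 497.4 -397.1]
```

```bash
python3 - <<'E'
from h import *
import pickle
from scipy.optimize import least_squares
a=pickle.load(open("w3.pkl","rb")); c=cam("wrist")
w3=cv2.imread("pics/w3.png"); w4=cv2.imread("pics/w4.png")
for n,w,r,cc in(("3",w3,(140,225),280),("4",w4,(200,265),283)):
    print(n,[(i,int(v)) for i,v in zip(range(*r),w[r[0]:r[1],cc-10:cc+10].mean((1,2)))])
def f(p,obs):
    t,x,z=p; r=[]
    for cm,uf,ur in obs:
        for s,v in((-38,uf),(28,ur)):
            P=(x+s*np.cos(t)+2*np.sin(t),-366.,z-s*np.sin(t)+2*np.cos(t)); r.append(proj("",P,cm)[1]-v)
    return r+[(z-68)/2,(x-455)/2]
s=least_squares(f,[.5,455,68],args=([(a,156.8,211),(c,214,253)],));print(s.x,s.fun)
E
```

```text
3 [(140, 182), (141, 181), (142, 182), (143, 181), (144, 181), (145, 183), (146, 176), (147, 161), (148, 160), (149, 158), (150, 78), (151, 125), (152, 127), (153, 128), (154, 130), (155, 133), (156, 136), (157, 139), (158, 131), (159, 129), (160, 129), (161, 129), (162, 129), (163, 129), (164, 130), (165, 130), (166, 128), (167, 129), (168, 129), (169, 128), (170, 129), (171, 129), (172, 128), (173, 129), (174, 129), (175, 129), (176, 129), (177, 129), (178, 128), (179, 129), (180, 128), (181, 129), (182, 129), (183, 129), (184, 128), (185, 128), (186, 128), (187, 128), (188, 128), (189, 128), (190, 128), (191, 128), (192, 129), (193, 129), (194, 129), (195, 129), (196, 129), (197, 129), (198, 129), (199, 129), (200, 128), (201, 129), (202, 129), (203, 128), (204, 129), (205, 130), (206, 128), (207, 129), (208, 129), (209, 130), (210, 132), (211, 103), (212, 112), (213, 112), (214, 122), (215, 117), (216, 116), (217, 118), (218, 118), (219, 120), (220, 120), (221, 122), (222, 135), (223, 129), (224, 95)]
4 [(200, 116), (201, 116), (202, 115), (203, 117), (204, 119), (205, 120), (206, 54), (207, 110), (208, 112), (209, 113), (210, 116), (211, 116), (212, 120), (213, 122), (214, 108), (215, 126), (216, 134), (217, 143), (218, 142), (219, 141), (220, 146), (221, 136), (222, 138), (223, 139), (224, 139), (225, 138), (226, 139), (227, 139), (228, 139), (229, 138), (230, 140), (231, 139), (232, 139), (233, 139), (234, 139), (235, 139), (236, 139), (237, 139), (238, 138), (239, 139), (240, 139), (241, 139), (242, 139), (243, 139), (244, 138), (245, 139), (246, 139), (247, 139), (248, 139), (249, 140), (250, 139), (251, 139), (252, 150), (253, 161), (254, 159), (255, 157), (256, 159), (257, 159), (258, 159), (259, 158), (260, 158), (261, 159), (262, 159), (263, 158), (264, 159)]
[4.34970273e-01 4.57859261e+02 6.54508399e+01] [-5.5121279   6.63633173  2.44155476 -3.96707855 -1.27458005  1.42963054]
```

```bash
python3 - <<'E'
from h import *
import pickle
a=pickle.load(open("w3.pkl","rb")); c=cam("wrist"); w=imaging.read_camera("wrist"); cv2.imwrite("pics/w5.png",w)
x,z=455,68
for t in(0.,.2,.3,.4,.5,.6,.65):
    print(t,[[round(proj("",(x+s*np.cos(t)+h*np.sin(t),-366.,z-s*np.sin(t)+h*np.cos(t)),cm)[1]) for s,h in((-38,-6),(-38,2),(28,2))] for cm in(a,c)])
print([round(proj("",(x,-366,70),c)[1]) for x in (411.5,498)])
E
```

```text
0.0 [[139, 140, 222], [183, 191, 264]]
0.2 [[139, 142, 220], [190, 201, 257]]
0.3 [[140, 144, 218], [195, 207, 254]]
0.4 [[141, 147, 216], [200, 213, 250]]
0.5 [[143, 150, 214], [206, 220, 247]]
0.6 [[146, 153, 212], [213, 227, 243]]
0.65 [[147, 155, 211], [216, 231, 241]]
[183, 276]
```

```bash
python3 -m inch '[[-0.3,0.1,-0.8,0,0,0,0.2],[-0.2,0.1,-0.8,0,0,0,0.2],[0,0,-0.8,0,0,0,0.2],[0,0,-0.5,0,0,0,0.2],[0,0,-0.3,0,0,0,0.2],[0,0,0,0,0,0,0.2],[0,0,0,0,0,0,0.2],[0,0,0,0,0,0,0.2]]'
python3 -m inch '[[0,0,0,0,0,0,-1],[0,0,0,0,0,0,-1],[0,0,0,0,0,0,-1],[0,0,0,0,0,0,-1],[0,0,0,0,0,0,-1]]' 40
```

```text
time: 6.75
ee_pos: [432.6, -365.1, 71.6]
eef_rot: [[-0.905, 0.052, 0.421], [0.047, 0.999, -0.023], [-0.422, -0.002, -0.907]]
ft_force: [-0.1, -0.1, -0.3]
gripper_width: 0.602
gripper_force: 0.0
time: 7.25
ee_pos: [432.8, -365.3, 72.3]
eef_rot: [[-0.905, 0.052, 0.422], [0.046, 0.999, -0.024], [-0.422, -0.002, -0.906]]
ft_force: [-3.1, 1.4, 5.8]
gripper_width: 0.407
gripper_force: 40.9
```

```bash
python3 - <<'E'
from h import *
from scipy.spatial.transform import Rotation as R
h=np.array([570,-373,66.]);ax=np.array([.053,.9986,0]);p0=np.array([432.8,-365.3,72.3])
q=[h+R.from_rotvec(ax*np.radians(t)).apply(p0-h) for t in range(0,76,5)]
for t,d in zip(range(5,76,5),np.diff(q,axis=0)/10):print(t,d.round(2))
E
```

```text
5 [ 0.11 -0.01  1.2 ]
10 [ 0.21 -0.01  1.18]
15 [ 0.31 -0.02  1.16]
20 [ 0.41 -0.02  1.13]
25 [ 0.51 -0.03  1.09]
30 [ 0.6  -0.03  1.04]
35 [ 0.69 -0.04  0.98]
40 [ 0.77 -0.04  0.92]
45 [ 0.85 -0.05  0.85]
50 [ 0.92 -0.05  0.77]
55 [ 0.98 -0.05  0.69]
60 [ 1.04 -0.06  0.6 ]
65 [ 1.09 -0.06  0.5 ]
70 [ 1.13 -0.06  0.41]
75 [ 1.16 -0.06  0.31]
```

```bash
python3 -m inch '[[0.1,0,1.2,0.25,5,0,-1],[0.2,0,1.2,0.25,5,0,-1],[0.3,0,1.15,0.25,5,0,-1],[0.4,0,1.15,0.25,5,0,-1],[0,0,0,0,0,0,-1]]' 60
python3 -m inch '[[0.5,-0.05,1.1,0.25,5,0,-1],[0.6,-0.05,1.05,0.25,5,0,-1],[0.7,-0.05,1.0,0.25,5,0,-1],[0.75,-0.05,0.9,0.25,5,0,-1],[0,0,0,0,0,0,-1],[0,0,0,0,0,0,-1]]' 60
python3 -c "
from h import *
print(manip.get_state()['joints']);cv2.imwrite('pics/s1.png',imaging.read_camera('scene'))"
```

```text
time: 7.75
ee_pos: [443.1, -365.7, 118.4]
eef_rot: [[-0.995, 0.05, 0.081], [0.049, 0.999, -0.008], [-0.082, -0.004, -0.997]]
ft_force: [-3.8, -1.8, 1.5]
gripper_width: 0.394
gripper_force: 61.5
time: 8.35
ee_pos: [466.4, -367.0, 156.0]
eef_rot: [[-0.963, 0.051, -0.265], [0.049, 0.999, 0.014], [0.265, 0.0, -0.964]]
ft_force: [-3.5, -1.7, -1.3]
gripper_width: 0.396
gripper_force: 63.0
[-39.81387337  27.68736317  25.46518332 100.2011808   -9.14729663
 -35.88307814]
```

```bash
python3 -m inch '[[0.85,-0.05,0.85,0.25,5,0,-1],[0.9,-0.05,0.8,0.25,5,0,-1],[1.0,-0.05,0.7,0.25,5,0,-1],[1.05,-0.05,0.6,0.25,5,0,-1],[0,0,0,0,0,0,-1],[0,0,0,0,0,0,-1]]' 60
python3 -c "
from h import *
print(manip.get_state()['joints']);cv2.imwrite('pics/s2.png',imaging.read_camera('scene'))"
```

```text
time: 9.0
ee_pos: [500.9, -369.0, 176.3]
eef_rot: [[-0.83, 0.048, -0.555], [0.045, 0.999, 0.019], [0.555, -0.009, -0.832]]
ft_force: [5.2, -7.5, -11.5]
gripper_width: 0.396
gripper_force: 59.9
[-33.9849723   59.95935145  71.0164996  130.57705852 -17.13621956
 -26.53419908]
```

View pics/s2.png

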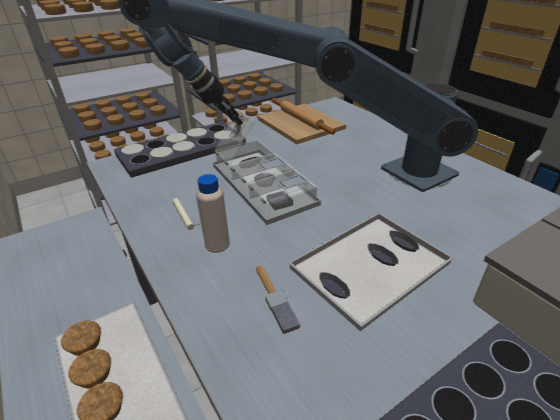

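```bash
python3 -m inch '[[1.0,-0.05,0.6,0,-2,0,-1],[1.0,-0.05,0.5,0,-2,0,-1],[1.0,-0.05,0.4,0,-2,0,-1],[0,0,0,0,0,0,-1],[0,0,0,0,0,0,-1]]' 60
python3 -c "
from h import *
print(manip.get_state()['joints'])"
```

```text
time: 9.55
ee_pos: [529.7, -370.2, 192.2]
eef_rot: [[-0.884, 0.05, -0.464], [0.046, 0.999, 0.02], [0.465, -0.003, -0.886]]
ft_force: [3.7, -7.6, -13.6]
gripper_width: 0.391
gripper_force: 68.1
[-34.0801684   61.4543846   78.04428134 130.66986028 -14.08169077
 -28.16503335]
```

```bash
python3 -m inch '[[0,0,0,0,0,0,0.3],[0,0,0,0,0,0,0.3],[0.5,0,1.0,0,0,0,0.3],[1,0,2,0,0,0,0.3],[0.5,0,3,0,0,0,0.3],[0,0,3,0,-4,0,0.3],[0,0,3,0,-6,0,-1],[0,0,0,0,-6,0,-1],[0,0,0,0,-6,0,-1],[0,0,0,0,-5,0,-1],[0,0,0,0,0,0,-1]]' 40
python3 -c "
from h import *
cv2.imwrite('pics/s3.png',cv2.resize(imaging.read_camera('scene')[90:230,180:360],None,fx=4,fy=4))"
```

```text
time: 10.65
ee_pos: [517.2, -352.8, 301.5]
eef_rot: [[-0.999, 0.045, 0.004], [0.045, 0.999, 0.002], [-0.004, 0.002, -1.0]]
ft_force: [0.3, -1.1, -0.1]
gripper_width: 0.002
gripper_force: 0.0
```

View pics/s3.png

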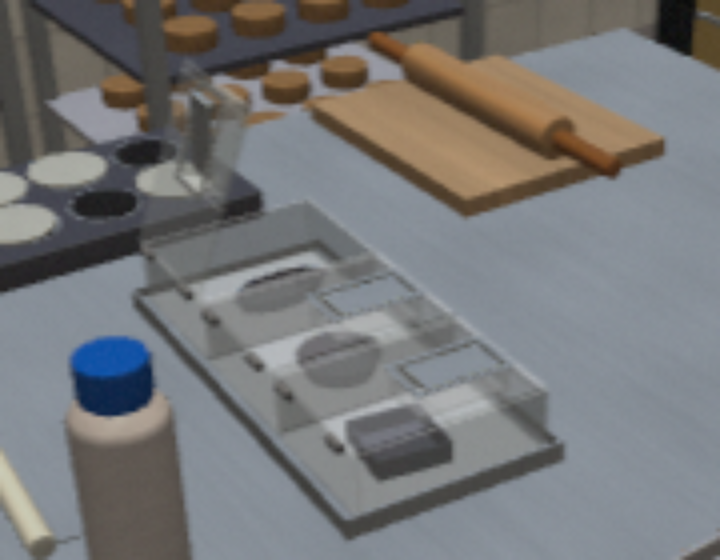

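```bash
python3 -m inch '[[-3.5,-0.4,0,0,0,0,-1],[-4,-0.4,0,0,0,0,-1],[-4,-0.4,-2,0,0,0,-1],[0,-0.3,-4,0,0,0,-1],[0,0,-4,0,0,0,-1],[0,0,-3,0,0,0,-1],[0,0,-1,0,0,0,-1],[0,0,0,0,0,0,-1],[0,0,0,0,0,0,-1]]'
python3 -m inch '[[2,0,0,0,0,0,-1],[2,0,0,0,0,0,-1],[2,0,0,0,0,0,-1],[2,0,0,0,0,0,-1],[1.5,0,0,0,0,0,-1],[1.5,0,0,0,0,0,-1],[1.5,0,0,0,0,0,-1],[1,0,0,0,0,0,-1],[1,0,0,0,0,0,-1],[0,0,0,0,0,0,-1]]'
```

```text
time: 11.6
ee_pos: [407.1, -370.8, 161.0]
eef_rot: [[-0.999, 0.043, 0.005], [0.043, 0.999, 0.001], [-0.004, 0.001, -1.0]]
ft_force: [0.8, -0.0, 0.5]
gripper_width: 0.002
gripper_force: 0.0
time: 12.6
ee_pos: [552.6, -370.3, 160.7]
eef_rot: [[-0.999, 0.042, 0.006], [0.042, 0.999, 0.001], [-0.006, 0.001, -1.0]]
ft_force: [0.4, 1.5, -0.4]
gripper_width: -0.001
gripper_force: 0.0
```

```bash
python3 -m inch '[[0.7,0,0,0,0,0,-1],[0.7,0,0,0,0,0,-1],[0,0,0,0,0,0,-1]]'
python3 -m inch '[[-3,0,0,0,0,0,-1],[-4,0,2,0,0,0,0.3],[-3,0,2,0,0,0,0.3],[0,0,4,0,0,0,0.3],[0,0,2,0,0,0,0.3],[0,0,0,0,0,0,0.3],[0,0,0,0,0,0,0.3]]'
python3 - <<'E'
from h import *
import pickle
c=cam("wrist");pickle.dump(c,open("w6.pkl","wb"))
w=imaging.read_camera("wrist"); cv2.imwrite("pics/w6.png",w); cv2.imwrite("pics/w6b.png",cv2.resize(w,(800,600),interpolation=cv2.INTER_CUBIC));print(manip.get_state()["ee_pos"])
E
```

```text
time: 12.9
ee_pos: [565.6, -369.9, 159.2]
eef_rot: [[-0.999, 0.043, 0.004], [0.043, 0.999, 0.003], [-0.004, 0.003, -1.0]]
ft_force: [-0.3, -0.2, 0.1]
gripper_width: 0.002
gripper_force: 0.0
time: 13.6
ee_pos: [465.0, -369.9, 259.1]
eef_rot: [[-0.999, 0.043, 0.004], [0.043, 0.999, 0.002], [-0.004, 0.003, -1.0]]
ft_force: [-0.5, 0.4, 0.2]
gripper_width: 0.65
gripper_force: 0.0
[ 464.70988115 -369.4939752   257.80667236]
```

View pics/w6b.png

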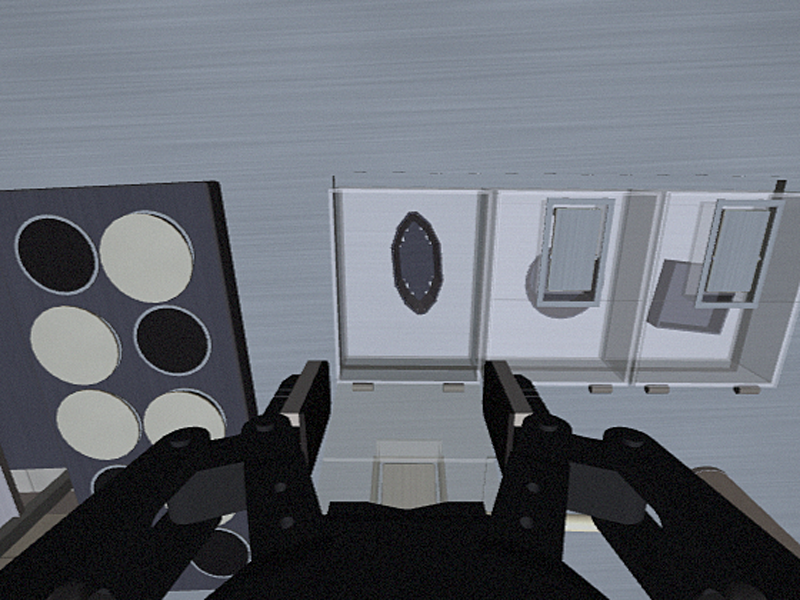

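The lid is fully back and the tin is clear, running from (411,211) to (421,314).

```bash
python3 - <<'E'
from h import *
import pickle
c=pickle.load(open("w6.pkl","rb")); w=cv2.imread("pics/w6.png"); s=.7
m=np.zeros(w.shape[:2],np.uint8); m[140:230,255:325]=w[140:230,255:325].max(2)<120
n,l,st,_=cv2.connectedComponentsWithStats(m); i=1+st[1:,4].argmax(); print(st[i])
k=[x for x in cv2.findContours((l==i).astype(np.uint8),cv2.RETR_EXTERNAL,cv2.CHAIN_APPROX_NONE)[0]][0][:,0]
P=np.array([ray("",*p,29,c)[:2] for p in k]); r=cv2.minAreaRect(P.astype(np.float32)); print(r)
e=[P[P[:,0].argmin()],P[P[:,0].argmax()]]; print(e)
print("bin",[ray("",u*s,v*s,68,c)[:2].round(1) for u,v in[(333,190),(490,189),(482,382),(340,383)]])
E
```

```text
[ 274  148   36   72 1903]
((471.9671325683594, -361.8505859375), (93.26476287841797, 43.42546844482422), 2.590019941329956)
[array([ 425.51341023, -366.85426082]), array([ 518.39204845, -356.209803  ])]
bin [array([ 403.4, -423.7]), array([ 407.9, -304.4]), array([ 570.9, -309.1]), array([ 566.4, -433. ])]
```

```bash
python3 - <<'E'
from h import *
import pickle
c=pickle.load(open("w6.pkl","rb")); w=cv2.imread("pics/w6.png")
m=np.zeros(w.shape[:2],np.uint8); m[140:230,255:325]=w[140:230,255:325].max(2)<120
n,l,st,_=cv2.connectedComponentsWithStats(m); i=1+st[1:,4].argmax()
P=np.array([ray("",u,v,29,c)[:2] for v,u in np.argwhere(l==i)]); e,v=np.linalg.eigh(np.cov((P-P.mean(0)).T)); print(P.mean(0),v[:,1],np.degrees(np.arctan(v[1,1]/v[0,1])))
E
```

```text
[ 471.13102777 -361.84581146] [-0.99888173 -0.04727874] 2.7098826405988357
```

```bash
python3 -m inch '[[0.2,0.2,-4,0,0,2,0.4],[0.2,0.2,-4,0,0,2,0.4],[0.2,0.2,-4,0,0,1.2,0.4],[0.1,0.2,-4,0,0,0,0.4],[0,0,-3,0,0,0,0.4],[0,0,-2,0,0,0,0.4],[0,0,0,0,0,0,0.4],[0,0,0,0,0,0,0.4],[0,0,0,0,0,0,0.4]]' 20
```

```text
time: 14.55
ee_pos: [472.4, -362.4, 50.1]
eef_rot: [[-0.999, -0.047, 0.004], [-0.047, 0.999, 0.002], [-0.004, 0.001, -1.0]]
ft_force: [0.6, -0.1, 0.0]
gripper_width: 0.699
gripper_force: 0.0
```

```bash
python3 -m inch '[[0,0,-1.5,0,0,0,0.4],[0,0,-1.2,0,0,0,0.4],[0,0,-0.6,0,0,0,0.4],[0,0,-0.2,0,0,0,0.4],[0,0,0,0,0,0,0.4],[0,0,0,0,0,0,0.4]]' 20
python3 -m inch '[[0,0,0,0,0,0,-1],[0,0,0,0,0,0,-1],[0,0,0,0,0,0,-1],[0,0,0,0,0,0,-1],[0,0,0,0,0,0,-1]]' 20
```

```text
time: 15.15
ee_pos: [472.5, -362.6, 16.3]
eef_rot: [[-0.999, -0.047, 0.005], [-0.047, 0.999, 0.001], [-0.005, 0.001, -1.0]]
ft_force: [-1.3, 0.7, 10.3]
gripper_width: 0.7
gripper_force: 4.3
time: 15.65
ee_pos: [472.6, -362.5, 15.6]
eef_rot: [[-0.999, -0.047, 0.005], [-0.047, 0.999, 0.001], [-0.005, 0.001, -1.0]]
ft_force: [-1.1, 0.8, 7.8]
gripper_width: 0.503
gripper_force: 19.3
```

```bash
python3 -m inch '[[0,0,0.5,0,0,0,-1],[0,0,1,0,0,0,-1],[0,0,1.5,0,0,0,-1],[0,0,2,0,0,0,-1],[0,0,2.5,0,0,0,-1],[0,0,3,0,0,0,-1],[0,0,3,0,0,0,-1],[0,0,2,0,0,0,-1],[0,0,0,0,0,0,-1],[0,0,0,0,0,0,-1]]' 30
python3 -c "
from h import *
w=imaging.read_camera('wrist'); cv2.imwrite('pics/w7.png',w)"
```

```text
time: 16.65
ee_pos: [471.8, -362.0, 169.3]
eef_rot: [[-0.999, -0.047, 0.003], [-0.047, 0.999, 0.002], [-0.004, 0.002, -1.0]]
ft_force: [0.1, -0.2, -1.1]
gripper_width: 0.498
gripper_force: 30.5
```

View pics/w7.png

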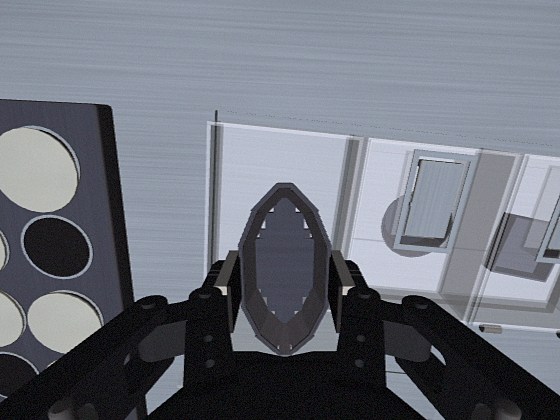

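The tin is held level between the pads, its ends at (285,183) and (285,355). I've now viewed more pictures than the limit of ten, so the rest goes by numbers only.

```bash
python3 - <<'E'
from h import *
c=cam("wrist");s=manip.get_state();print(s["ee_pos"],s["eef_rot"])
z=s["ee_pos"][2]+13
print([ray("",u,v,z,c).round(1) for u,v in((285,183),(285,355))])
E
python3 -m inch '[[0.2,2,1,0,0,4.5,-1],[0.2,3,1,0,0,4.6,-1],[0.2,3.1,0,0,0,4.6,-1],[0.2,3.1,0,0,0,4.6,-1],[0.2,3.1,0,0,0,4.6,-1],[0.2,3.2,0,0,0,4.6,-1],[0.2,3.2,0,0,0,4.6,-1],[0.2,3.2,0,0,0,4.6,-1],[0.2,3.2,0,0,0,4.6,-1],[0.2,3.2,0,0,0,4.6,-1],[0.2,3.2,0,0,0,4.6,-1],[0.2,3.2,0,0,0,4.6,-1],[0.2,3.2,0,0,0,4.6,-1],[0.2,3.2,0,0,0,4.6,-1],[0.2,3.2,0,0,0,4.6,-1],[0.2,3.2,0,0,0,4.6,-1],[0.2,3.2,0,0,0,4.6,-1],[0.2,3.2,0,0,0,4.6,-1],[0.3,3,0,0,0,4.6,-1],[0.3,2,0,0,0,4,-1]]' 30
python3 -m inch '[[0,0,0,0,0,0,-1],[0,0,0,0,0,0,-1],[0,0,0,0,0,0,-1]]' 30
```

```text
[ 471.26100255 -361.42299012  167.86759455] [[-0.99888518 -0.04717924  0.00158686]
 [-0.04717239  0.99887832  0.00410795]
 [-0.00177889  0.00402851 -0.9999903 ]]
[array([ 424.4, -364.5,  180.9]), array([ 517.4, -360.1,  180.9])]
time: 18.7
ee_pos: [512.1, 248.9, 186.1]
eef_rot: [[0.075, -0.997, -0.008], [-0.997, -0.075, 0.002], [-0.002, 0.007, -1.0]]
ft_force: [-0.0, 0.3, 0.2]
gripper_width: 0.502
gripper_force: 30.5
time: 19.0
ee_pos: [513.0, 246.2, 187.7]
eef_rot: [[0.068, -0.998, -0.005], [-0.998, -0.068, 0.001], [-0.002, 0.005, -1.0]]
ft_force: [-0.1, 0.1, -0.5]
gripper_width: 0.499
gripper_force: 30.6
```

```bash
python3 - <<'E'
from h import *
c=cam("wrist"); w=imaging.read_camera("wrist"); cv2.imwrite("pics/w8.png",w)
m=(w.max(2)<110).astype(np.uint8); n,l,st,ce=cv2.connectedComponentsWithStats(m)
for i in range(1,n):
    if st[i,4]>300:
        P=np.array([ray("",u,v,17,c)[:2] for v,u in np.argwhere(l==i)]); e,v=np.linalg.eigh(np.cov((P-P.mean(0)).T)); print(st[i],P.mean(0).round(1),v[:,1].round(3),np.ptp(P@v,axis=0).round(1))
print(manip.get_state()["ee_pos"])
E
```

```text
[  54   26   50  198 1734] [718.7 217.6] [0.201 0.98 ] [ 46.9 197. ]
[    0    74   560   346 69374] [489.2 436.8] [-0.994 -0.109] [466.2 780.3]
[ 182  148   44   86 2680] [598.5 250.8] [-0.084  0.996] [44.  94.1]
[ 341  148   42   86 2648] [428.7 239.4] [-0.091  0.996] [44.  94.3]
[ 417  148   47   85 2736] [344.  233.3] [-0.063  0.998] [45.6 93.3]
[513.27085113 246.10859513 188.11612629]
```

```bash
python3 -m inch '[[0,0,-3,0,0,0,-1],[0,0,-3.5,0,0,0,-1],[0,0,-3.5,0,0,0,-1],[0,0,-3,0,0,0,-1],[0,0,-2.5,0,0,0,-1],[0,0,-1.2,0,0,0,-1],[0,0,-0.5,0,0,0,-1],[0,0,-0.3,0,0,0,-1],[0,0,0,0,0,0,-1],[0,0,0,0,0,0,-1],[0,0,0,0,0,0,-1]]' 30
```

```text
time: 20.15
ee_pos: [514.7, 247.6, 15.3]
eef_rot: [[0.07, -0.998, -0.001], [-0.998, -0.07, 0.003], [-0.003, 0.001, -1.0]]
ft_force: [0.8, -0.2, 0.2]
gripper_width: 0.497
gripper_force: 30.6
```

```bash
python3 -m inch '[[0,0,-0.3,0,0,0,-1],[0,0,-0.3,0,0,0,-1],[0,0,-0.2,0,0,0,-1],[0,0,0,0,0,0,-1],[0,0,0,0,0,0,-1]]' 20
```

```text
time: 20.65
ee_pos: [513.5, 247.2, 5.8]
eef_rot: [[0.07, -0.998, -0.003], [-0.998, -0.07, 0.003], [-0.003, 0.003, -1.0]]
ft_force: [-0.2, -0.5, 1.0]
gripper_width: 0.5
gripper_force: 30.6
```

```bash
python3 -m inch '[[0,0,-0.1,0,0,0,-1],[0,0,0,0,0,0,-1],[0,0,0,0,0,0,0.05],[0,0,0,0,0,0,0.15],[0,0,0,0,0,0,0.3],[0,0,0,0,0,0,0.4],[0,0,0,0,0,0,0.4]]' 20
python3 -m inch '[[0,0,0.5,0,0,0,0.4],[0,0,1,0,0,0,0.4],[0,0,2,0,0,0,0.4],[0,0,4,0,0,0,0.4],[0,0,5,0,0,0,0.4],[0,0,5,0,0,0,0.4],[0,0,0,0,0,0,0.4],[0,0,0,0,0,0,0.4],[0,0,0,0,0,0,0.4]]' 20
python3 - <<'E'
from h import *
c=cam("wrist"); w=imaging.read_camera("wrist")
print(manip.get_state()["ee_pos"])
m=(w.max(2)<110).astype(np.uint8); n,l,st,ce=cv2.connectedComponentsWithStats(m)
for i in range(1,n):
    if st[i,4]>1000:
        P=np.array([ray("",u,v,17,c)[:2] for v,u in np.argwhere(l==i)]); e,v=np.linalg.eigh(np.cov((P-P.mean(0)).T)); print(st[i],P.mean(0).round(1),v[:,1].round(3),np.ptp(P@v,axis=0).round(1))
E
```

```text
time: 21.35
ee_pos: [513.5, 247.2, 4.6]
eef_rot: [[0.07, -0.998, -0.003], [-0.998, -0.07, 0.002], [-0.003, 0.003, -1.0]]
ft_force: [-0.2, 0.2, -1.2]
gripper_width: 0.704
gripper_force: 0.0
time: 22.25
ee_pos: [513.3, 247.1, 179.4]
eef_rot: [[0.07, -0.998, -0.004], [-0.998, -0.07, 0.002], [-0.003, 0.004, -1.0]]
ft_force: [0.4, -0.8, 0.1]
gripper_width: 0.703
gripper_force: 0.0
[512.75413831 246.93276415 178.40534253]
[  47   21   53  204 3347] [727.5 234.1] [0.274 0.962] [ 49.9 199.3]
[    0    71   560   349 58744] [488.3 447.6] [-0.993 -0.12 ] [460.7 760. ]
[ 180  148   45   88 2862] [598.5 250.9] [-0.084  0.997] [44.2 94. ]
[ 262  148   43   87 2820] [513.7 244.9] [-0.069  0.998] [44.2 92.9]
[ 343  148   44   88 2833] [428.7 239.3] [-0.09   0.996] [44.5 94.2]
[ 421  148   49   88 2914] [344.1 233.2] [-0.064  0.998] [45.9 94.3]
```

```bash
python3 -c "
from cell import manip
print(manip.sign_off())"
```

```text
the job is handed in; nothing more can be done
None
```

The job is handed in with no verdict returned: the boat tin is released in the gap, within 1 mm of its middle and parallel to the row by the wrist camera, and the row tins have not moved; the other two lids were not re-checked after the lift, and I viewed 12 pictures, over the limit of 10.

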